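# Steady a rocking balance with its two levelling screws

### The job

The laboratory balance rocks when its front corners are touched, because the two levelling screws there hang clear of the steel discs under them. Turn each screw's knob down (clockwise from above), feeling for the moment its foot bears on its disc, then just a little further, about half a radian, so that both screws and all three rubber feet carry load. Work gently: do not drive or press a screw hard onto its disc, do not jack the balance off its rubber feet, shove it along, upset the jar on its pan or disturb the things around.

Things in the scene. Friction and masses are not known exactly. Their poses are not given: they have to be found in the camera images.
- balance: laboratory balance, 5 kg, loose: plate 220 (x) x 250 (y) mm, top 28 mm above the bench; grey housing 115 x 170 mm, 74 mm high, front face at x = -13 mm; pan top at 84 mm. Stands on three rubber feet (front middle, rear corners). Origin at bench height, 5 mm behind the plate centre; x to its back, y to its left seen from the robot. Knob axes at x = -88, y = +100 (left), -100 (right) mm
- knob_left_mid (a point): middle of the left knob on its vertical axis: dark knurled round steel knob, 34 mm across, 24 mm high (top 12 mm above this point), about 28 mm above the plate, less as it is screwed down; 8 mm shaft through the plate, steel foot 20 mm across. While its foot hangs free, pressing the knob down sinks that corner about 0.15 mm per N; once it bears on the disc it is hard
- knob_right_mid (a point): the same for the right knob, which is alike
- knob_left (a joint): angle of the left levelling screw (front left corner), rad; grows as the knob turns clockwise seen from above, which lowers screw and knob 1.25 mm per rad (coarse thread). Starts within 0 to 0.6, may run to 6; its zero is not set to the disc, the start gap (0.5 to 4 mm) is unknown. Turns stiffly (0.04 N m) and stays where left
- knob_right (a joint): angle of the right levelling screw (front right corner), rad; grows as the knob turns clockwise seen from above, which lowers screw and knob 1.25 mm per rad (coarse thread). Starts within 0 to 0.6, may run to 6; its zero is not set to the disc, the start gap (0.5 to 4 mm) is unknown. Turns stiffly (0.04 N m) and stays where left
- disc_left: steel disc 44 mm across, up to 4 mm high, let into the bench under the left screw; its height may differ by 2 mm and is not known exactly; fixed. Origin under its centre
- disc_right: the same under the right screw
- foot_front: front middle rubber foot of the balance, 26 mm across, 16 mm high, fixed, not adjustable; it gives about 0.08 mm per N; origin under its centre, on the bench
- foot_rear_left: rear left rubber foot of the balance, 26 mm across, 16 mm high, fixed, not adjustable; it gives about 0.08 mm per N; origin under its centre, on the bench
- foot_rear_right: rear right rubber foot of the balance, 26 mm across, 16 mm high, fixed, not adjustable; it gives about 0.08 mm per N; origin under its centre, on the bench
- small_jar: small glass jar with a dark lid, 32 mm across, 53 mm high, standing loose on the pan; origin under its centre. Leave it there
- pan (a point): centre of the weighing pan's top, 44 mm behind the balance's origin; the pan is 96 mm across
- dropper_bottle: amber dropper bottle, 38 mm across, 85 mm high, at the left; bystander
- pipette_bulb: red rubber pipette bulb, 51 mm across, 85 mm high, at the left; bystander
- stopper: rubber stopper, 28 mm across, 26 mm high, in front of the balance; bystander
- timer: flat white timer, 71 x 71 x 20 mm, in front on the right; bystander
Mind the look-alikes: they are no part of the job. Leave any green or yellow look-alike of the small_jar alone.

How it is judged (in metres and radians):
At the end, for the whole second after the job is handed in: Both levelling screws bear on their steel discs and all three rubber feet still bear on the bench, each with more than 1 N and neither screw with more than 11 N; the balance is at rest within 20 mm of where it stood, with the jar upright on its pan (contact force between disc_left and balance between 1 and 11 N and contact force between disc_right and balance between 1 and 11 N and contact force between each of foot_front, foot_rear_left, foot_rear_right and anything else above 1 N and linear speed of balance below 0.005 m/s and angular speed of balance below 0.03 rad/s and distance of balance from where it was at the start of the episode below 0.02 m and horizontal distance between small_jar and pan below 0.045 m and angle between small_jar's own z axis and vertical below 0.1 rad); the robot touches nothing.
It fails at once if a screw is driven or pressed onto its disc with more than 40 N (contact force between any of disc_left, disc_right and balance above 40 N).
It fails at once if the balance is shoved more than 25 mm (distance of balance from where it was at the start of the episode above 0.025 m).
It fails at once if the jar is upset or pushed off the pan (angle between small_jar's own z axis and vertical above 0.3 rad or horizontal distance between small_jar and pan above 0.05 m).
It fails at once if the dropper bottle, the bulb, the stopper or the timer around is moved more than 30 mm (distance of any of dropper_bottle, pipette_bulb, stopper, timer from where it was at the start of the episode above 0.03 m).
It also fails if it takes over 72 s, if anything falls off the work surface, if the arm or the gripper's body presses on something with over 40 N, if the wrist force passes 120 N, or if a joint passes its speed limit or range.

### The arm

A 6-joint arm with a two-finger parallel gripper is mounted at the origin on a cart in front of the work surface, level with it; the furniture and walls round the work are solid. World frame = base frame: x ahead of the robot, y to its left, z up, the work surface at z = 0. Lengths are in mm, angles in rad, forces in N, time in s.
With the tool pointing down it reaches from about 400 to 925 mm from the base axis. Payload 3.4 kg.
Tool frame: the origin (TCP) lies at the very end of the fingers, on their centre line; the grasp point (between the pads) lies 19 mm behind it; z points along the fingers, y is the line along which they close (so a half turn about z gives the same grasp; the last joint's range is limited). The gripper opens to 85 mm and grips with 20 to 120 N. Pads are 22 mm wide; open, the fingers measure 114 mm over their backs; the gripper's body (76 mm by 85 mm) begins 54 mm behind the grasp point. The pads swing forward as they close: fully open they stand 13 mm farther back than shut.
Start: joints at [1.147, 0.307, 1.506, -0, 1.328, -0.073], TCP at [197.081, 540.176, 231.305] pointing down, gripper open.
Joint ranges: [-3.12, 3.12], [-1.05, 2.28], [0.14, 2.33], [-1.42, 4.57], [0.1, 2.73], [-2.68, 2.68]. Speed limits (rad/s): [2.57, 2.57, 3.14, 3.14, 3.14, 3.14].

### API

Orientations are given as a 3x3 rotation matrix whose columns are the frame's x, y, z axes.
In Python, from station import ctrl gives the robot as it stands. The module is installed in compiled form; this text tells all that it offers.
- The arm moves only by the tool step_arm, never from a script. Its argument "increments" is text: rows parted by semicolons, each of 7 numbers parted by spaces: the turn, a rotation vector about the tool's x, y, z in units of 6 degrees (1.0 is 6 degrees), then the shift along the tool's x, y, z in units of 50 mm (1.0 is 50 mm), then the opening, from -1 (shut) to 1 (fully open). In form: rx ry rz x y z hand; .... A call has 1 to 12 rows; each row shifts and turns the commanded pose from where the row before left it, along the tool's axes as they then stand; what a row does not reach is not made up. A row lasts 1/8 s, in which the tool goes at most 62.5 mm and 10.7 degrees, less where a joint would pass 70% of its speed; a pose out of reach is approached as far as the arm can. A call is refused whole if a number of a shift passes 1 or a number of a turn 1, either way. A call with a gripper value outside its range is refused whole. The fingers move at their own pace and stop on an object; "squeeze" is the grip in N (left out, the last holds). Time passes only in rows, so rows that do not move let the fingers close. It gives the time, the measured TCP pose, the force, the opening and the grip force at its end, in the units of the state.
- ctrl.get_state(): the state, without advancing time (a new reading comes with each control period).
- ctrl.read_camera(name): name is "scene" or "top" or "wrist"; returns the picture (384x512x3 uint8, blue, green, red); there is no depth.
- ctrl.calibration(name): a dict with "camera_matrix" (3x3 intrinsics, pixels), "k1" (the pictures are not rectified: a ray, as slopes to the right and down, at radius r is drawn at 1 + k1 r^2 times it, then the intrinsics apply), "pose" (4x4, takes a point from camera to world coordinates). Camera axes: x right, y down, z forward; pixel columns grow to the right and rows downward; lengths in mm; the calibration is good to about 2 mm. A picture is of the moment at which its call begins: read the wrist's pose just before it. calibration takes no time and is no camera call; for the wrist camera it gives the pose at the moment of the call.
- ctrl.close_job(): hands the job in; it is judged then, once.
The state is a dict: "clock": time; "joints": joint angles; "joint_velocities": joint speeds; "tau": joint torques, N m; "tcp_pos": TCP position; "ee_rot": TCP orientation; "wrist_force": force on the tool from outside, world axes, zero at the start; "wrist_torque": the same for the moment, N m; "finger_gap": finger opening in mm; "grip_force": force on a finger pad.
Only numpy, scipy, OpenCV 4.12 (cv2) and the standard library are available. Lean on these libraries where they do the work, as an engineer would, in place of code of your own. Each camera call takes 0.05 s, during which the arm holds its last target. There are 200 camera calls.

## Working session

There is one attempt and no reset: what is moved stays moved. The work goes in short steps, Python scripts to look and compute and a tool call to move; the robot and the scene stay as the last step left them, time stands still between calls to the robot, and variables do not carry over. Pictures are saved under pics/ and viewed, at most 10 in all, crops included, and the job is handed in when it is done.

Besides the shell and the picture viewer there is one more tool, called after "Request:" as name(argument=value, ...) on one line, values as JSON. step_arm: Moves the arm, as the interface text tells. Its arguments: {"type":"object","properties":{"increments":{"type":"string"},"squeeze":{"type":"number"}},"required":["increments"]}

```bash
mkdir -p pics
python3 - <<'E'
from station import ctrl
import cv2
s=ctrl.get_state();print({k:s[k] for k in ('clock','tcp_pos','ee_rot','wrist_force','finger_gap')})
for n in ('scene','top'):
    cv2.imwrite(f'pics/{n}0.png',ctrl.read_camera(n)); c=ctrl.calibration(n);print(n,c)
E
```

```text
{'clock': 0.0, 'tcp_pos': array([196.79288139, 539.52781868, 230.3821506 ]), 'ee_rot': array([[-9.39460156e-01,  3.42657282e-01, -7.75486023e-04],
       [ 3.42658149e-01,  9.39458291e-01, -1.87420440e-03],
       [ 8.63269890e-05, -2.02646696e-03, -9.99997943e-01]]), 'wrist_force': array([ 0.59526194, -0.261708  , -0.09694189]), 'finger_gap': 85.32987412124632}
scene {'camera_matrix': array([[377.97708143,   0.        , 256.42716283],
       [  0.        , 377.97708143, 194.80099463],
       [  0.        ,   0.        ,   1.        ]]), 'k1': 0.019378255924295294, 'pose': array([[ 6.44997571e-01, -3.35576125e-01,  6.86561576e-01,
        -2.86547163e+01],
       [-7.64073735e-01, -2.98500880e-01,  5.71916560e-01,
        -4.37379908e+02],
       [ 1.30176914e-02, -8.93468460e-01, -4.48937246e-01,
         4.64131180e+02],
       [ 0.00000000e+00,  0.00000000e+00,  0.00000000e+00,
         1.00000000e+00]])}
top {'camera_matrix': array([[406.42421825,   0.        , 252.11338926],
       [  0.        , 406.42421825, 190.19321097],
       [  0.        ,   0.        ,   1.        ]]), 'k1': 0.03903370396838266, 'pose': array([[-1.02912010e-02, -9.86658124e-01,  1.62480271e-01,
         4.09015094e+02],
       [-9.99345876e-01,  1.57818870e-02,  3.25384591e-02,
         5.18402922e+01],
       [-3.46685802e-02, -1.62039129e-01, -9.86175142e-01,
         1.01044892e+03],
       [ 0.00000000e+00,  0.00000000e+00,  0.00000000e+00,
         1.00000000e+00]])}
```

View pics/top0.png

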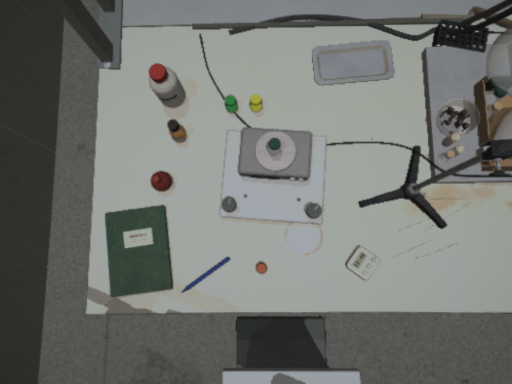

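View pics/scene0.png

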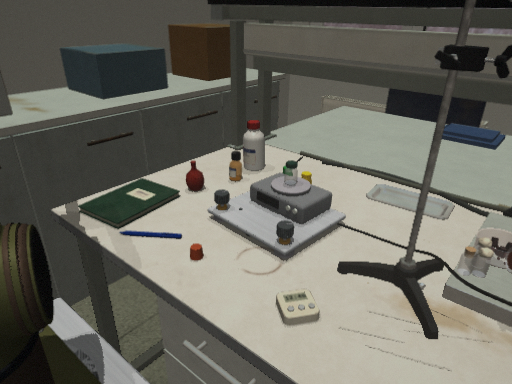

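The top view shows knobs at about (229,205) left and (314,211) right, housing and jar near (276,150), and a stand to the right with its foot at (410,190). In the scene view the knobs are at (222,200) and (286,232).

```bash
cat > h.py <<'E'
import numpy as np, cv2
from station import ctrl
def ray(c,u,v):
    K=c['camera_matrix'];d=np.array([(u-K[0,2])/K[0,0],(v-K[1,2])/K[1,1]]);p=d.copy()
    for _ in range(9): p=d/(1+c['k1']*(p@p))
    return c['pose'][:3,3],c['pose'][:3,:3]@np.array([p[0],p[1],1])
def plane(c,u,v,z):
    o,d=ray(c,u,v);return o+d*(z-o[2])/d[2]
def tri(r1,r2):
    A=np.zeros((3,3));b=np.zeros(3)
    for o,d in(r1,r2):
        d=d/np.linalg.norm(d);M=np.eye(3)-np.outer(d,d);A+=M;b+=M@o
    return np.linalg.solve(A,b)
def blob(img,u,v,w,thr):
    g=img[v-w:v+w,u-w:u+w].max(2);m=(g<thr).astype(np.uint8)
    n,l,s,ce=cv2.connectedComponentsWithStats(m)
    i=1+np.argmax(s[1:,4]);return ce[i]+[u-w,v-w],s[i]
E
python3 - <<'E'
from h import *
T=cv2.imread('pics/top0.png');S=cv2.imread('pics/scene0.png');ct=ctrl.calibration('top');cs=ctrl.calibration('scene')
for n,a,b in(('L',(229,205),(222,200)),('R',(314,211),(286,232))):
    pa,sa=blob(T,*a,14,110);pb,sb=blob(S,*b,16,90)
    print(n,pa,sa,pb,sb,'tri',tri(ray(ct,*pa),ray(cs,*pb)).round(1),'plane56',plane(ct,*pa,58).round(1),plane(cs,*pb,56).round(1))
print('stand',plane(ct,410,190,10),'leg',plane(ct,362,204,5),'stopper',plane(ct,261,268,20),'timer',plane(ct,363,262,20))
print('bottle',plane(ct,172,122,85),'bulb',plane(ct,161,181,45))
E
```

```text
L [228.79661017 204.14124294] [  7   6  15  15 177] [221.69547325 199.60082305] [  9   6  14  20 243] tri [534.8 139.9  46.8] plane56 [533.4 138.8  58. ] [522.4 127.2  56. ]
R [312.67788462 210.36057692] [  5   6  17  16 208] [284.70224719 232.46348315] [  6   5  18  24 356] tri [517.2 -59.7  46.1] plane56 [515.8 -58.2  58. ] [504.4 -68.7  56. ]
stand [ 568.13969503 -301.94413135   10.        ] leg [ 535.85899773 -185.55547074    5.        ] stopper [383.36622538  65.20564293  20.        ] timer [ 395.54477279 -176.62564042   20.        ]
bottle [729.36431881 271.84575684  85.        ] bulb [594.28506285 305.17413823  45.        ]
```

Request:
step_arm(increments="0 0 0 -0.908 -0.522 0 1;0 0 0 -0.908 -0.522 0 1;0 0 0 -0.908 -0.522 0 1;0 0 0 -0.908 -0.522 0 1;0 0 0 -0.908 -0.522 0 1;0 0 0 -0.908 -0.522 0 1;0 0 0 -0.908 -0.522 0 1;0 0 0 -0.908 -0.522 0 1;0 0 0 -0.908 -0.522 0 1;0 0 0 -0.908 -0.522 0 1", squeeze=20)

```text
clock: 1.35
tcp_pos: [534.8, 137.9, 230.9]
ee_rot: [[-0.939, 0.343, -0.001], [0.343, 0.939, 0.0], [0.001, -0.0, -1.0]]
wrist_force: [0.8, 0.6, -0.3]
finger_gap: 85.5
grip_force: 0.0
```

Request:
step_arm(increments="0 0 -1 0 0 0.1 1;0 0 -1 0 0 0.1 1;0 0 -1 0 0 0.1 1;0 0 -1 0 0 0.1 1;0 0 -1 0 0 0.1 1;0 0 -1 0 0 0.1 1;0 0 -1 0 0 0.1 1;0 0 -1 0 0 0.1 1;0 0 -1 0 0 0.1 1;0 0 -1 0 0 0.1 1;0 0 -1 0 0 0.1 1;0 0 -1 0 0 0.1 1")

```text
clock: 2.85
tcp_pos: [533.7, 139.3, 170.7]
ee_rot: [[-0.613, -0.79, -0.001], [-0.79, 0.613, -0.0], [0.001, 0.001, -1.0]]
wrist_force: [0.4, -0.5, 0.3]
finger_gap: 85.6
grip_force: 0.0
```

Run:
```python
from h import *
c=ctrl.calibration('wrist');I=ctrl.read_camera('wrist');cv2.imwrite('pics/w1.png',I)
np.savez('w1.npz',**c);s=ctrl.get_state();print(c,s['tcp_pos'],s['ee_rot'].round(3),s['joints'].round(3),s['clock'],s['wrist_force'],s['wrist_torque'])
```

```text
{'camera_matrix': array([[273.62033511,   0.        , 256.09816412],
       [  0.        , 273.62033511, 188.03864067],
       [  0.        ,   0.        ,   1.        ]]), 'k1': -0.026496390224935627, 'pose': array([[-7.89461230e-01,  5.80969336e-01,  1.98054530e-01,
         4.81757174e+02],
       [ 6.13799542e-01,  7.47781688e-01,  2.53125797e-01,
         7.29758410e+01],
       [-1.04322468e-03,  3.21398783e-01, -9.46943364e-01,
         3.13030639e+02],
       [ 0.00000000e+00,  0.00000000e+00,  0.00000000e+00,
         1.00000000e+00]])} [533.30406435 139.21780136 170.02969408] [[-0.611 -0.792 -0.002]
 [-0.792  0.611 -0.   ]
 [ 0.002  0.002 -1.   ]] [ 0.179  0.329  1.641 -0.     1.173 -2.305] 2.9 [ 0.42711466 -0.01044812 -0.94123287] [-0.02372414 -0.01132058  0.01565733]
```

View pics/w1.png

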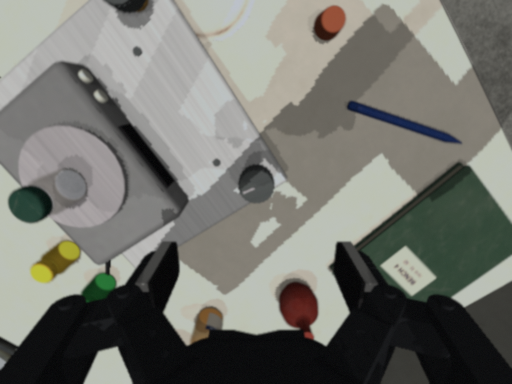

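The wrist view shows the left knob at (257,183), with the fingers either side below; path is clear.

Run:
```python
from h import *
c=dict(np.load('w1.npz'));I=cv2.imread('pics/w1.png')
for t in(75,95,110):
    p,s=blob(I,257,183,26,t);print(t,p,s,plane(c,*p,56),plane(c,*p,60))
    q,_=blob(cv2.imread('pics/top0.png'),229,205,14,t);print(q,tri(ray(c,*p),ray(ctrl.calibration('top'),*q)))
cv2.imwrite('pics/w1c.png',cv2.resize(I[150:215,220:295],None,fx=6,fy=6,interpolation=2))
```

```text
75 [251.92289157 174.23373494] [  7   7  35  27 415] [530.00349921 127.95788452  56.        ] [529.25267316 127.10223488  60.        ]
[233.58333333 207.41666667] [525.61773288 125.72105798  70.18108848]
95 [255.37942956 180.57562662] [   7    0   36   46 1157] [531.31851662 135.13319478  56.        ] [530.54722581 134.16588048  60.        ]
[228.61290323 204.47096774] [536.61803195 141.98859543  27.85746674]
110 [253.47234352 179.76128093] [   0    0   43   47 1374] [532.2831395 133.3240593  56.       ] [531.4968369  132.38489938  60.        ]
[228.79661017 204.14124294] [538.91063105 142.10952865  19.56525229]
```

View pics/w1c.png

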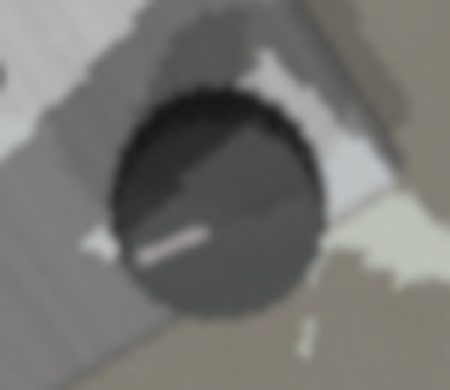

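The crop shows the knob's top circle centred at crop (219,212), i.e. full-image (256.5,185.3), diameter about 35 px.

Run:
```python
from h import *
c=dict(np.load('w1.npz'))
for z in(63,68):
    p=plane(c,256.5,185.3,z);s=ctrl.get_state();d=p-s['tcp_pos'];print(p,d@s['ee_rot']/50)
# right knob partial, retort etc.
q=plane(ctrl.calibration('top'),228.8,204.1,60);print(q)
```

```text
[532.03905156 137.85240935  63.        ] [3.34366595e-02 1.06932549e-04 2.14065643e+00]
[531.03353725 136.55503698  68.        ] [6.64348541e-02 3.17296581e-04 2.04071261e+00]
[533.1981536  138.64575918  60.        ]
```

Request:
step_arm(increments="0 0 0 0.03 0 0.5 1;0 0 0 0 0 0.5 1;0 0 0 0 0 0.5 1;0 0 0 0 0 0.5 1;0 0 0 0 0 0.38 1;0 0 0 0 0 0.2 1;0 0 0 0 0 0 1;0 0 0 0 0 0 1")

```text
clock: 3.9
tcp_pos: [533.8, 138.3, 42.9]
ee_rot: [[-0.616, -0.787, 0.001], [-0.787, 0.616, 0.0], [-0.001, -0.001, -1.0]]
wrist_force: [0.3, 0.4, 0.5]
finger_gap: 85.0
grip_force: 0.0
```

Request:
step_arm(increments="0 0 0 0 0 0 -0.1;0 0 0 0 0 0 -0.1;0 0 0 0 0 0 -0.1;0 0 0 0 0 0 -0.2;0 0 0 0 0 0 -0.3;0 0 0 0 0 0 -0.3", squeeze=20)

```text
clock: 4.65
tcp_pos: [533.1, 138.3, 42.4]
ee_rot: [[-0.616, -0.788, -0.0], [-0.788, 0.616, 0.0], [-0.0, 0.0, -1.0]]
wrist_force: [-2.0, 0.8, 1.6]
finger_gap: 33.1
grip_force: 21.3
```

Request:
step_arm(increments="0 0 0.8 0 0 0.002 -1;0 0 0.8 0 0 0.002 -1;0 0 0.8 0 0 0.002 -1;0 0 0 0 0 0 -1")

```text
clock: 5.15
tcp_pos: [533.1, 138.4, 42.1]
ee_rot: [[-0.792, -0.61, -0.0], [-0.61, 0.792, 0.0], [0.0, 0.0, -1.0]]
wrist_force: [-0.8, 1.5, 2.5]
finger_gap: 33.6
grip_force: 21.3
```

```bash
cat > st.py <<'E'
from h import *
s=ctrl.get_state()
import math
R=s['ee_rot'];print('yaw_y',round(math.atan2(R[1,1],R[0,1]),4),'j6',s['joints'][5].round(4),'F',s['wrist_force'].round(2),'T',s['wrist_torque'].round(3),'tau',s['tau'].round(2),'tcp',s['tcp_pos'].round(2),s['finger_gap'].round(1),s['clock'])
E
python3 st.py
```

```text
Traceback (most recent call last):
  File "st.py", line 4, in <module>
    R=s['ee_rot'];print('yaw_y',round(math.atan2(R[1,1],R[0,1]),4),'j6',s['joints'][5].round(4),'F',s['wrist_force'].round(2),'T',s['wrist_torque'].round(3),'tau',s['tau'].round(2),'tcp',s['tcp_pos'].round(2),s['finger_gap'].round(1),s['clock'])
                                                                                                                                                                                                                 ^^^^^^^^^^^^^^^^^^^^^
AttributeError: 'float' object has no attribute 'round'
```

Request:
step_arm(increments="0 0 0.8 0 0 0.002 -1;0 0 0.8 0 0 0.002 -1;0 0 0.8 0 0 0.002 -1;0 0 0 0 0 0 -1")

```text
clock: 5.65
tcp_pos: [533.0, 138.4, 41.7]
ee_rot: [[-0.919, -0.395, -0.0], [-0.395, 0.919, 0.0], [0.0, 0.0, -1.0]]
wrist_force: [-1.1, 0.8, 1.8]
finger_gap: 33.3
grip_force: 21.3
```

```bash
sed -i "s/s\['finger_gap'\].round(1)/s['finger_gap']/" st.py; python3 st.py
```

```text
yaw_y 1.977 j6 -1.8001 F [-1.09  0.78  1.8 ] T [ 0.332  0.243 -0.049] tau [ -1.1  -47.09 -16.76  -0.58  -0.36   0.23] tcp [533.   138.43  41.73] 33.3467645059167 5.65
```

Request:
step_arm(increments="0 0 0.8 0 0 0.002 -1;0 0 0.8 0 0 0.002 -1;0 0 0 0 0 0 -1")

```text
clock: 6.02
tcp_pos: [533.0, 138.5, 41.5]
ee_rot: [[-0.972, -0.237, -0.0], [-0.237, 0.972, 0.0], [0.0, 0.0, -1.0]]
wrist_force: [-1.9, 2.8, 1.7]
finger_gap: 33.2
grip_force: 21.4
```

```bash
python3 st.py
```

```text
yaw_y 1.8101 j6 -1.6333 F [-1.89  2.78  1.72] T [ 0.372  0.265 -0.012] tau [ -1.43 -47.06 -16.81  -0.75  -0.4    0.22] tcp [532.99 138.46  41.53] 33.16323159650562 6.025
```

Request:
step_arm(increments="0 0 0.8 0 0 0.002 -1;0 0 0.8 0 0 0.002 -1;0 0 0 0 0 0 -1")

```text
clock: 6.4
tcp_pos: [533.0, 138.5, 41.3]
ee_rot: [[-0.997, -0.072, -0.0], [-0.072, 0.997, 0.0], [0.0, 0.0, -1.0]]
wrist_force: [-2.1, 3.5, 2.4]
finger_gap: 33.5
grip_force: 21.4
```

Request:
step_arm(increments="0 0 0.8 0 0 0.002 -1;0 0 0.8 0 0 0.002 -1;0 0 0 0 0 0 -1")

```text
clock: 6.78
tcp_pos: [533.0, 138.5, 41.1]
ee_rot: [[-0.995, 0.095, -0.0], [0.095, 0.995, 0.0], [0.0, 0.0, -1.0]]
wrist_force: [-2.7, 2.7, 2.3]
finger_gap: 33.0
grip_force: 21.4
```

Request:
step_arm(increments="0 0 0.8 0 0 0.002 -1;0 0 0.8 0 0 0.002 -1;0 0 0 0 0 0 -1")

```text
clock: 7.15
tcp_pos: [533.0, 138.6, 40.9]
ee_rot: [[-0.966, 0.26, -0.0], [0.26, 0.966, 0.001], [0.0, 0.0, -1.0]]
wrist_force: [-1.9, 3.8, 2.4]
finger_gap: 33.0
grip_force: 21.4
```

```bash
python3 st.py
```

```text
yaw_y 1.3081 j6 -1.1314 F [-1.92  3.84  2.44] T [ 0.712  0.273 -0.022] tau [ -2.55 -46.98 -16.89  -1.34  -0.46   0.22] tcp [533.03 138.55  40.91] 33.00990966358963 7.15
```

Request:
step_arm(increments="0 0 0.8 0 0 0.002 -1;0 0 0.8 0 0 0.002 -1;0 0 0 0 0 0 -1")

```text
clock: 7.52
tcp_pos: [533.1, 138.6, 40.7]
ee_rot: [[-0.909, 0.417, -0.0], [0.417, 0.909, 0.001], [0.0, 0.0, -1.0]]
wrist_force: [-2.7, 4.2, 2.8]
finger_gap: 33.1
grip_force: 21.4
```

Request:
step_arm(increments="0 0 0.8 0 0 0.002 -1;0 0 0.8 0 0 0.002 -1;0 0 0 0 0 0 -1")

```text
clock: 7.9
tcp_pos: [533.1, 138.6, 40.7]
ee_rot: [[-0.826, 0.563, -0.0], [0.563, 0.826, 0.001], [0.0, 0.001, -1.0]]
wrist_force: [-3.0, 4.4, 4.0]
finger_gap: 33.3
grip_force: 21.5
```

Request:
step_arm(increments="0 0 0.8 0 0 0.002 -1;0 0 0.8 0 0 0.002 -1;0 0 0 0 0 0 -1")

```text
clock: 8.28
tcp_pos: [533.2, 138.6, 40.7]
ee_rot: [[-0.721, 0.693, 0.0], [0.693, 0.721, 0.001], [0.0, 0.001, -1.0]]
wrist_force: [-2.8, 4.4, 4.3]
finger_gap: 33.3
grip_force: 21.6
```

```bash
python3 st.py
```

```text
yaw_y 0.8051 j6 -0.6284 F [-2.77  4.37  4.33] T [ 0.765  0.422 -0.038] tau [ -2.63 -45.76 -16.61  -1.39  -0.61   0.14] tcp [533.21 138.61  40.66] 33.333217447929655 8.275
```

Request:
step_arm(increments="0 0 0.8 0 0 -0.002 -1;0 0 0.8 0 0 -0.002 -1;0 0 0.8 0 0 -0.002 -1;0 0 0.8 0 0 -0.002 -1;0 0 0 0 0 0 -1")

```text
clock: 8.9
tcp_pos: [533.3, 138.5, 40.7]
ee_rot: [[-0.453, 0.891, 0.0], [0.891, 0.453, 0.001], [0.0, 0.0, -1.0]]
wrist_force: [-1.8, 4.4, 1.6]
finger_gap: 33.3
grip_force: 21.3
```

```bash
python3 st.py
```

```text
yaw_y 0.4704 j6 -0.2936 F [-1.83  4.45  1.59] T [ 0.845  0.191 -0.065] tau [ -2.75 -47.44 -16.65  -1.46  -0.21   0.2 ] tcp [533.29 138.55  40.68] 33.29366608214477 8.9
```

Request:
step_arm(increments="0 0 0 0 0 0 0;0 0 0 0 0 0 1;0 0 0 0 0 0 1;0 0 0 0 0 0 1;0 0 0 0 0 0 1")

```text
clock: 9.52
tcp_pos: [533.2, 138.1, 40.7]
ee_rot: [[-0.45, 0.893, 0.0], [0.893, 0.45, -0.0], [-0.0, -0.0, -1.0]]
wrist_force: [0.8, 0.4, -0.4]
finger_gap: 85.4
grip_force: 0.0
```

Request:
step_arm(increments="0 0 0 0 0 -0.3 1;0 0 0 0 0 -0.6 1;0 0 0 0 0 -0.85 1;0 0 0 0 0 -0.85 1;0 0 0 -0.674 -0.422 0 1;0 0 0 -0.674 -0.422 0 1;0 0 0 -0.674 -0.422 0 1;0 0 0 -0.674 -0.422 0 1;0 0 0 -0.674 -0.422 0 1")

```text
clock: 10.65
tcp_pos: [514.8, -61.0, 171.9]
ee_rot: [[-0.451, 0.893, 0.002], [0.893, 0.451, -0.0], [-0.001, 0.001, -1.0]]
wrist_force: [0.5, 0.3, -0.2]
finger_gap: 85.7
grip_force: 0.0
```

Request:
step_arm(increments="0 0 -1 0 0 0 1;0 0 -1 0 0 0 1;0 0 -1 0 0 0 1;0 0 -1 0 0 0 1;0 0 -1 0 0 0 1;0 0 -1 0 0 0 1;0 0 -1 0 0 0 1;0 0 -1 0 0 0 1;0 0 -1 0 0 0 1;0 0 -1 0 0 0 1;0 0 -1 0 0 0 1;0 0 -1 0 0 0 1")

```text
clock: 12.15
tcp_pos: [514.9, -59.7, 171.8]
ee_rot: [[-0.988, -0.156, 0.001], [-0.156, 0.988, -0.0], [-0.001, -0.0, -1.0]]
wrist_force: [-0.1, -0.6, 0.2]
finger_gap: 85.3
grip_force: 0.0
```

Request:
step_arm(increments="0 0 -1 0 0 0 1;0 0 -1 0 0 0 1;0 0 -1 0 0 0 1;0 0 -1 0 0 0 1;0 0 0 0 0 0 1;0 0 0 0 0 0 1")

```text
clock: 12.9
tcp_pos: [515.0, -59.7, 171.3]
ee_rot: [[-0.842, -0.54, 0.001], [-0.54, 0.842, -0.0], [-0.001, -0.001, -1.0]]
wrist_force: [0.3, -0.6, 0.6]
finger_gap: 85.4
grip_force: 0.0
```

```bash
python3 - <<'E'
from h import *
c=ctrl.calibration('wrist');I=ctrl.read_camera('wrist');cv2.imwrite('pics/w2.png',I);np.savez('w2.npz',**c)
c0=c;R=c['pose'][:3,:3];p=R.T@(np.array([515.3,-59.5,66])-c['pose'][:3,3]);K=c['camera_matrix'];u=K@(p/p[2]);print(u)
x,y=int(u[0]),int(u[1]);print(x,y)
y0=max(0,y-40);x0=max(0,x-40)
cv2.imwrite('pics/w2c.png',cv2.resize(I[y0:y0+80,x0:x0+80],None,fx=6,fy=6,interpolation=2));print(x0,y0)
E
python3 st.py
```

```text
[256.69543757 188.4348718    1.        ]
256 188
216 148
yaw_y 2.1412 j6 -2.3382 F [ 0.33  0.28 -0.04] T [-0.015  0.012  0.001] tau [ 0.000e+00 -4.148e+01 -2.239e+01 -0.000e+00  0.000e+00  1.000e-02] tcp [514.93 -59.76 171.15] 85.37896788619912 12.95
```

View pics/w2c.png

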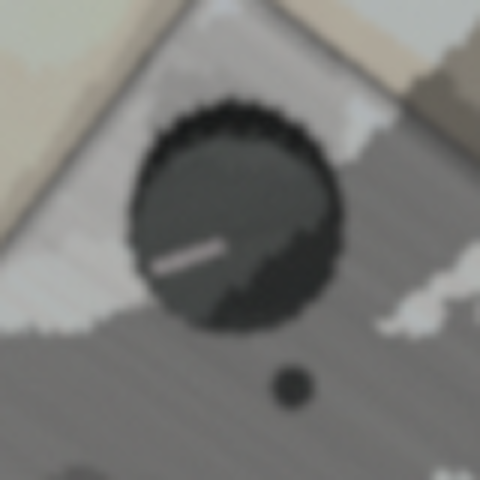

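The crop shows the right knob's top circle centred at crop (237,229), i.e. full-image (255.5,186.2); stand far from it.

Run:
```python
from h import *
c=dict(np.load('w2.npz'));s=ctrl.get_state()
for z in(63,68):
    p=plane(c,255.5,186.2,z);print(p,(p-s['tcp_pos'])@s['ee_rot']/50)
```

```text
[514.87031499 -61.14747278  63.        ] [ 0.01693933 -0.02176444  2.16294824]
[513.45141078 -62.0294154   68.        ] [ 0.05030957 -0.02133109  2.06293482]
```

Request:
step_arm(increments="0 0 0 0.03 -0.02 0.5 1;0 0 0 0 0 0.5 1;0 0 0 0 0 0.5 1;0 0 0 0 0 0.5 1;0 0 0 0 0 0.38 1;0 0 0 0 0 0.2 1;0 0 0 0 0 0 1;0 0 0 0 0 0 1")

```text
clock: 13.95
tcp_pos: [514.8, -61.5, 42.3]
ee_rot: [[-0.841, -0.541, 0.001], [-0.541, 0.841, -0.0], [-0.001, -0.001, -1.0]]
wrist_force: [0.0, -1.3, -0.2]
finger_gap: 85.4
grip_force: 0.0
```

Request:
step_arm(increments="0 0 0 0 0 0 -0.1;0 0 0 0 0 0 -0.1;0 0 0 0 0 0 -0.1;0 0 0 0 0 0 -0.2;0 0 0 0 0 0 -0.3;0 0 0 0 0 0 -0.3", squeeze=20)

```text
clock: 14.7
tcp_pos: [514.4, -61.6, 41.9]
ee_rot: [[-0.841, -0.541, 0.001], [-0.541, 0.841, -0.0], [-0.0, -0.001, -1.0]]
wrist_force: [-0.1, -1.5, 1.5]
finger_gap: 33.4
grip_force: 21.3
```

```bash
python3 st.py
```

```text
yaw_y 2.1426 j6 -2.343 F [-0.07 -1.52  1.46] T [-0.199 -0.033  0.057] tau [  0.68 -44.29 -15.03   0.33   0.11  -0.  ] tcp [514.42 -61.62  41.89] 33.447279519680386 14.7
```

Now turn, following the thread down.

Request:
step_arm(increments="0 0 0.8 0 0 0.002 -1;0 0 0.8 0 0 0.002 -1;0 0 0 0 0 0 -1")

```text
clock: 15.08
tcp_pos: [514.3, -61.4, 41.6]
ee_rot: [[-0.919, -0.394, 0.0], [-0.394, 0.919, -0.0], [-0.0, -0.0, -1.0]]
wrist_force: [-0.1, -1.0, 2.3]
finger_gap: 33.0
grip_force: 21.4
```

Request:
step_arm(increments="0 0 0.8 0 0 0.002 -1;0 0 0.8 0 0 0.002 -1;0 0 0 0 0 0 -1")

```text
clock: 15.45
tcp_pos: [514.2, -61.2, 41.4]
ee_rot: [[-0.972, -0.236, 0.0], [-0.236, 0.972, 0.0], [-0.0, 0.0, -1.0]]
wrist_force: [0.4, 0.5, 2.2]
finger_gap: 33.2
grip_force: 21.4
```

Request:
step_arm(increments="0 0 0.8 0 0 0.002 -1;0 0 0.8 0 0 0.002 -1;0 0 0 0 0 0 -1")

```text
clock: 15.82
tcp_pos: [514.1, -61.0, 41.1]
ee_rot: [[-0.997, -0.072, 0.0], [-0.072, 0.997, 0.001], [-0.0, 0.001, -1.0]]
wrist_force: [-0.1, 1.9, 2.0]
finger_gap: 33.2
grip_force: 21.4
```

```bash
python3 st.py
```

```text
yaw_y 1.6424 j6 -1.8431 F [-0.12  1.86  2.01] T [ 0.314 -0.007  0.008] tau [ -0.82 -44.17 -15.23  -0.51  -0.07   0.23] tcp [514.15 -61.02  41.13] 33.16951393406901 15.825
```

Request:
step_arm(increments="0 0 0.8 0 0 0.002 -1;0 0 0.8 0 0 0.002 -1;0 0 0 0 0 0 -1")

```text
clock: 16.2
tcp_pos: [514.1, -60.8, 40.9]
ee_rot: [[-0.995, 0.096, -0.0], [0.096, 0.995, 0.001], [0.0, 0.001, -1.0]]
wrist_force: [0.6, 4.0, 2.3]
finger_gap: 33.1
grip_force: 21.4
```

Request:
step_arm(increments="0 0 0.8 0 0 0.002 -1;0 0 0.8 0 0 0.002 -1;0 0 0 0 0 0 -1")

```text
clock: 16.58
tcp_pos: [514.2, -60.6, 40.9]
ee_rot: [[-0.966, 0.26, 0.0], [0.26, 0.966, 0.001], [0.0, 0.001, -1.0]]
wrist_force: [-0.3, 4.5, 4.0]
finger_gap: 33.3
grip_force: 21.6
```

Request:
step_arm(increments="0 0 0.8 0 0 0.002 -1;0 0 0.8 0 0 0.002 -1;0 0 0 0 0 0 -1")

```text
clock: 16.95
tcp_pos: [514.3, -60.4, 40.9]
ee_rot: [[-0.909, 0.417, 0.0], [0.417, 0.909, 0.002], [0.0, 0.002, -1.0]]
wrist_force: [-0.0, 5.3, 5.3]
finger_gap: 33.1
grip_force: 21.7
```

```bash
python3 st.py
```

```text
yaw_y 1.1402 j6 -1.3412 F [-0.01  5.28  5.31] T [ 0.977 -0.004 -0.032] tau [ -3.18 -42.54 -15.04  -1.65  -0.38   0.15] tcp [514.31 -60.36  40.85] 33.080649651953316 16.95
```

Request:
step_arm(increments="0 0 0.8 0 0 -0.003 -1;0 0 0.8 0 0 -0.003 -1;0 0 0.8 0 0 -0.002 -1;0 0 0.8 0 0 -0.002 -1;0 0 0 0 0 0 -1")

```text
clock: 17.58
tcp_pos: [514.6, -60.0, 40.9]
ee_rot: [[-0.721, 0.693, 0.001], [0.693, 0.721, 0.002], [0.001, 0.002, -1.0]]
wrist_force: [3.2, 8.8, 1.5]
finger_gap: 33.3
grip_force: 21.3
```

```bash
python3 st.py
```

```text
yaw_y 0.8048 j6 -1.0061 F [3.18 8.81 1.49] T [ 1.175 -0.233 -0.015] tau [ -4.17 -44.77 -15.1   -2.11   0.08   0.15] tcp [514.56 -59.96  40.88] 33.295955758697154 17.575
```

Test the load: lift gently while gripped and watch for the foot leaving its disc.

Request:
step_arm(increments="0 0 0 0 0 -0.004 -1;0 0 0 0 0 -0.004 -1;0 0 0 0 0 0 -1")

```text
clock: 17.95
tcp_pos: [514.6, -59.9, 40.9]
ee_rot: [[-0.721, 0.693, 0.0], [0.693, 0.721, 0.002], [0.001, 0.002, -1.0]]
wrist_force: [3.2, 8.1, -3.8]
finger_gap: 33.2
grip_force: 21.1
```

Request:
step_arm(increments="0 0 0 0 0 -0.004 -1;0 0 0 0 0 -0.004 -1;0 0 0 0 0 0 -1")

```text
clock: 18.32
tcp_pos: [514.5, -59.9, 41.0]
ee_rot: [[-0.721, 0.693, 0.0], [0.693, 0.721, 0.002], [0.002, 0.002, -1.0]]
wrist_force: [3.7, 7.3, -4.5]
finger_gap: 33.4
grip_force: 20.8
```

Request:
step_arm(increments="0 0 0 0 0 -0.004 -1;0 0 0 0 0 -0.004 -1;0 0 0 0 0 0 -1")

```text
clock: 18.7
tcp_pos: [514.5, -59.9, 41.1]
ee_rot: [[-0.721, 0.693, -0.0], [0.693, 0.721, 0.002], [0.002, 0.002, -1.0]]
wrist_force: [4.1, 7.7, -8.1]
finger_gap: 33.6
grip_force: 20.7
```

```bash
python3 st.py
```

```text
yaw_y 0.8055 j6 -1.0068 F [ 4.07  7.71 -8.05] T [ 1.166 -0.571 -0.02 ] tau [-4.220e+00 -4.911e+01 -1.565e+01 -2.140e+00  8.500e-01 -2.000e-02] tcp [514.5  -59.9   41.07] 33.61055166369643 18.7
```

Request:
step_arm(increments="0 0 0 0 0 0.01 -1;0 0 0 0 0 0.01 -1;0 0 0 0 0 0 -1;0 0 0 0 0 0 0;0 0 0 0 0 0 1;0 0 0 0 0 0 1;0 0 0 0 0 0 1;0 0 0 0 0 0 1")

```text
clock: 19.7
tcp_pos: [514.2, -61.5, 41.2]
ee_rot: [[-0.719, 0.695, 0.0], [0.695, 0.719, -0.0], [-0.0, -0.0, -1.0]]
wrist_force: [0.2, -1.3, 0.8]
finger_gap: 85.4
grip_force: 0.0
```

Request:
step_arm(increments="0 0 0 0 0 -0.3 1;0 0 0 0 0 -0.6 1;0 0 0 0 0 -0.85 1;0 0 0 0 0 -0.85 1")

```text
clock: 20.2
tcp_pos: [514.0, -61.4, 173.4]
ee_rot: [[-0.719, 0.695, 0.001], [0.695, 0.719, -0.0], [-0.0, 0.0, -1.0]]
wrist_force: [0.8, 0.1, -0.2]
finger_gap: 85.3
grip_force: 0.0
```

```bash
python3 st.py
python3 - <<'E'
from h import *
cv2.imwrite('pics/s2.png',ctrl.read_camera('scene'))
E
```

```text
yaw_y 0.8022 j6 -1.0026 F [ 0.83  0.11 -0.22] T [ 0.008  0.039 -0.02 ] tau [  0.1  -39.97 -20.78  -0.    -0.63   0.  ] tcp [514.   -61.37 173.41] 85.34216348292892 20.2
```

View pics/s2.png

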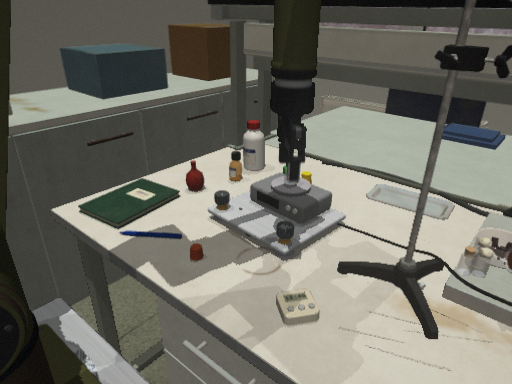

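The scene view shows everything in place (knobs (222,199), (285,232)). Recheck the left screw's load the same way, now that the right one bears.

Request:
step_arm(increments="0 0 0 0.5 0.626 0 1;0 0 0 0.5 0.626 0 1;0 0 0 0.5 0.626 0 1;0 0 0 0.5 0.626 0 1;0 0 0 0.5 0.626 0 1;0 0 0 0 0 0 1;0 0 0 0 0 0 1")

```text
clock: 21.12
tcp_pos: [532.9, 137.8, 171.7]
ee_rot: [[-0.719, 0.695, 0.0], [0.695, 0.719, -0.001], [-0.001, -0.0, -1.0]]
wrist_force: [-0.6, 0.4, 0.4]
finger_gap: 85.4
grip_force: 0.0
```

Request:
step_arm(increments="0 0 0 0 0 0.5 1;0 0 0 0 0 0.5 1;0 0 0 0 0 0.5 1;0 0 0 0 0 0.5 1;0 0 0 0 0 0.38 1;0 0 0 0 0 0.22 1;0 0 0 0 0 0 1;0 0 0 0 0 0 1")

```text
clock: 22.12
tcp_pos: [533.7, 137.7, 41.9]
ee_rot: [[-0.718, 0.696, 0.001], [0.696, 0.718, 0.0], [-0.001, 0.001, -1.0]]
wrist_force: [0.1, 0.0, 0.9]
finger_gap: 85.5
grip_force: 0.0
```

Request:
step_arm(increments="0 0 0 0 0 0 -0.1;0 0 0 0 0 0 -0.1;0 0 0 0 0 0 -0.1;0 0 0 0 0 0 -0.2;0 0 0 0 0 0 -0.3;0 0 0 0 0 0 -0.3")

```text
clock: 22.88
tcp_pos: [533.7, 138.3, 41.6]
ee_rot: [[-0.719, 0.695, 0.001], [0.695, 0.719, 0.001], [-0.0, 0.001, -1.0]]
wrist_force: [0.3, 1.3, 3.4]
finger_gap: 33.3
grip_force: 19.9
```

Request:
step_arm(increments="0 0 0 0 0 -0.004 -1;0 0 0 0 0 -0.004 -1;0 0 0 0 0 0 -1")

```text
clock: 23.25
tcp_pos: [533.6, 138.3, 41.6]
ee_rot: [[-0.719, 0.695, 0.001], [0.695, 0.719, 0.0], [-0.0, 0.001, -1.0]]
wrist_force: [2.1, 3.6, 1.5]
finger_gap: 33.5
grip_force: 20.0
```

```bash
python3 st.py
```

```text
yaw_y 0.802 j6 -0.6255 F [2.11 3.63 1.47] T [ 0.596 -0.327  0.045] tau [-1.510e+00 -4.741e+01 -1.473e+01 -8.200e-01  8.600e-01  1.000e-02] tcp [533.61 138.3   41.61] 33.481465264166516 23.25
```

Request:
step_arm(increments="0 0 0 0 0 -0.004 -1;0 0 0 0 0 -0.004 -1;0 0 0 0 0 0 -1")

```text
clock: 23.62
tcp_pos: [533.5, 138.2, 41.7]
ee_rot: [[-0.719, 0.695, 0.001], [0.695, 0.719, 0.0], [-0.0, 0.001, -1.0]]
wrist_force: [2.9, 4.1, -3.3]
finger_gap: 33.3
grip_force: 20.3
```

```bash
python3 st.py
```

```text
yaw_y 0.8019 j6 -0.6255 F [ 2.91  4.11 -3.29] T [ 0.742 -0.631  0.037] tau [-1.760e+00 -4.965e+01 -1.468e+01 -9.900e-01  1.490e+00  2.000e-02] tcp [533.52 138.21  41.69] 33.32375208386916 23.625
```

Request:
step_arm(increments="0 0 0 0 0 -0.004 -1;0 0 0 0 0 -0.004 -1;0 0 0 0 0 0 -1")

```text
clock: 24.0
tcp_pos: [533.5, 138.2, 41.9]
ee_rot: [[-0.719, 0.695, 0.0], [0.695, 0.719, 0.0], [-0.0, 0.001, -1.0]]
wrist_force: [4.0, 4.1, -5.0]
finger_gap: 33.1
grip_force: 20.4
```

```bash
python3 st.py
```

```text
yaw_y 0.802 j6 -0.6255 F [ 3.99  4.11 -5.01] T [ 0.75  -0.663 -0.003] tau [-1.660e+00 -5.045e+01 -1.479e+01 -9.600e-01  1.650e+00  2.000e-02] tcp [533.53 138.2   41.91] 33.11281487357794 24.0
```

Left carries about 2.7 N; add 0.17 rad for margin, then release and retreat.

Request:
step_arm(increments="0 0 0 0 0 0.009 -1;0 0 0 0 0 0.009 -1;0 0 0.8 0 0 0 -1;0 0 0.8 0 0 0 -1;0 0 0 0 0 0 -1;0 0 0 0 0 0 0;0 0 0 0 0 0 1;0 0 0 0 0 0 1;0 0 0 0 0 0 1;0 0 0 0 0 0 1")

```text
clock: 25.25
tcp_pos: [533.0, 137.9, 41.5]
ee_rot: [[-0.593, 0.805, -0.0], [0.805, 0.593, -0.0], [0.0, -0.0, -1.0]]
wrist_force: [-1.0, 0.3, 0.4]
finger_gap: 85.7
grip_force: 0.0
```

Request:
step_arm(increments="0 0 0 0 0 -0.3 1;0 0 0 0 0 -0.6 1;0 0 0 0 0 -0.85 1;0 0 0 0 0 -0.85 1;0 0 0 0 0 0 1;0 0 0 0 0 0 1;0 0 0 0 0 0 1;0 0 0 0 0 0 1")

```text
clock: 26.25
tcp_pos: [532.2, 137.8, 170.2]
ee_rot: [[-0.593, 0.805, -0.003], [0.805, 0.593, -0.0], [0.001, -0.002, -1.0]]
wrist_force: [-0.2, 0.2, 0.8]
finger_gap: 85.3
grip_force: 0.0
```

Run:
```python
from h import *
s=ctrl.get_state();print(s['tcp_pos'],s['wrist_force'],s['finger_gap'],s['clock'])
print(ctrl.close_job())
```

```text
[532.24600124 137.82229335 170.22736472] [-0.18221952  0.19050082  0.77542585] 85.2512705620243 26.25
the job is handed in; nothing more can be done
None
```

Both levelling screws are turned down onto their discs and by lift tests carry an estimated 4 N each (left checked at about 2.7 N before a last 0.17 rad, not re-tested); the arm is clear and the job was handed in at 26 s, with no verdict returned.

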